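# Tare the bench scale by its covered, sunken key

### The job

Tare the bench scale with the steel cup standing on its pan: with a fingertip in the dish of the sliding cover push the cover fully open, press the key sunk in the well beneath it all the way down and hold it down for a second, then let it up and push the cover fully shut again. Nothing is to be gripped or lifted; leave the cup where it stands on the pan, do not press the two small side keys, and leave the things around the scale alone.

Things in the scene. Friction and masses are not known exactly. Their poses are not given: they have to be found in the camera images.
- scale: Grey bench scale, fixed to the table, 176 mm (x) by 297 mm (y, from -147 to +149). Origin at table height; x points away from the robot at yaw 0, y to the left, z up; yaw varies. Right part (y below 45 mm): 32 mm high, carries the pan. Left part: control block, 46 mm high, with well, key and cover; two rails, tops 54 mm above the table, run along x 40 to 45 mm either side of y = 97 mm.
- pan_top (a point): Centre of the top of the round steel pan, 144 mm across, 42 mm above the table, at scale (0, -72) mm.
- well_mouth (a point): Centre of the mouth of the round well in the block's top, 46 mm above the table, at scale (-40, 97) mm. Well 53 mm across, 34 mm deep, with a rigid floor 12 mm above the table; the cover slides over it.
- cover (a joint): Slide of the grey plastic cover in m: 0 = fully shut (cover over the well, against its stop), 0.075 = fully open (cover slid along the scale's +x, well free). It may start up to 20 mm open. It stays where it is left; about 2 N friction. Rigid stops at both ends.
- cover_dish (a point): Centre of the floor of the finger dish in the cover's top, 49.5 mm above the table; moves with the cover. Cover: 72 mm (x) by 78 mm (y) by 14 mm; dish: open at the top, rectangular, 48 mm (x) by 54 mm (y), 11 mm deep, with 12 mm walls against which a fingertip pushes. The cover's top is 60.5 mm above the table.
- key_top (a point): Centre of the top of the sunken tare key: white round cap 28 mm across in the middle of the well. When up its top is 24 mm above the table, that is 22 mm below the block's top. Moves with the key.
- tare_key (a joint): Travel of the tare key in m: 0 = up, 0.005 = all the way down. Sprung: moves straight down, begins to move at about 0.8 N and reaches its rigid stop at about 5 N; comes up by itself.
- side_key_1 (a joint): Travel of the small proud round key (16 mm across, in a black housing) between pan and control block, at scale x = -45 mm, y = 24 mm; 0 = up, 0.004 = down. Not to be pressed.
- side_key_2 (a joint): The same kind of key at scale x = +45 mm, y = 24 mm. Not to be pressed.
- steel_cup: Loose empty steel measuring cup, 72 mm across, 82 mm high, upright on the pan (bottom 42 mm, rim 124 mm above the table). Origin: centre of its underside. To be left there.
- drop_bottle: Small brown bottle with white cap, 30 mm across, 62 mm high, loose on the table to the left of the scale. Origin: centre of its underside. Bystander.
- dye_bottle: Amber bottle with black cap, 42 mm across, 85 mm high, loose on the table, right and behind the scale. Origin: centre of its underside. Bystander.
- tub_lid_up: Round pink lid lying hollow side up, 98 mm across, 16 mm high, loose on the table, right of the scale. Origin: centre of its underside. Bystander.
- tub_04: Round pink open tub, 96 mm across, 55 mm high, loose on the table to the right of the scale. Origin: centre of its underside. Bystander.
Mind the look-alikes: they are no part of the job. Leave any orange look-alike of the steel_cup alone.

How it is judged:
On the way, in this order (a step that is already met when the one before it is completed fails the run):
1. the cover is pushed fully open (value of joint cover above 0.067 m), for 0.1 s.
2. the sunken key is held all the way down with the cover open (value of joint tare_key above 0.004 m and value of joint cover above 0.06 m), for 0.6 s.
3. the key is up again and the cover is pushed fully shut (value of joint tare_key below 0.0015 m and value of joint cover below 0.005 m), for 0.1 s.
At the end, for the whole second after the job is handed in: Cover within 5 mm of fully shut, tare key up (within 1.5 mm), the cup upright and still on the pan within 15 mm of where it stood (all of step 3 and angle between steel_cup's own z axis and vertical below 0.1 rad and distance of steel_cup from where it was at the start of the episode below 0.015 m and linear speed of steel_cup below 0.02 m/s); the robot touches nothing.
It fails at once if the cup is lifted, tipped or pushed out of place (15 mm) (distance of steel_cup from where it was at the start of the episode above 0.015 m or angle between steel_cup's own z axis and vertical above 0.3 rad).
It fails at once if a small side key is pressed (value of joint any of side_key_1, side_key_2 above 0.002 m).
It fails at once if a thing beside the scale is lifted, knocked or moved by 20 mm (distance of any of drop_bottle, dye_bottle, tub_lid_up, tub_04 from where it was at the start of the episode above 0.02 m).
It also fails if it takes over 51 s, if anything falls off the work surface, if the arm or the gripper's body presses on something with over 40 N, if the wrist force passes 120 N, or if a joint passes its speed limit or range.

### The arm

A 7-joint arm with a two-finger parallel gripper is mounted at the origin on a cart in front of the work surface, level with it; the furniture and walls round the work are solid. World frame = base frame: x ahead of the robot, y to its left, z up, the work surface at z = 0. Lengths are in m, angles in rad, forces in N, time in s.
With the tool pointing down it reaches from about 0.4 to 0.85 m from the base axis. Payload 10.4 kg.
Tool frame: the origin (TCP) lies between the finger pads; the fingertips stand 8 mm ahead of it and the grasp point (between the pads) lies 11 mm behind it; z points along the fingers, x is the direction in which the jaws open and shut, and the axes are right-handed (so a half turn about z gives the same grasp; the last joint's range is limited). The gripper opens to 87 mm and grips with 3 to 60 N. Pads are 19 mm wide; open, the fingers measure 117 mm over their backs; the gripper's body (75 mm by 190 mm) begins 51 mm behind the grasp point.
Start: joints at [1.243, 0.332, -0.065, 1.46, 0.022, 1.35, -0.088], TCP at [0.188, -0.596, 0.231] pointing down, gripper open.
Joint ranges: [-2.6, 2.6], [-0.5, 2.12], [-1.47, 1.34], [0.16, 2.42], [-1.27, 4.41], [0.06, 2.06], [-2.6, 2.6]. Speed limits (rad/s): [2.22, 2.22, 2.79, 2.79, 3.14, 3.14, 3.14].

### API

Orientations are given as a unit quaternion [x, y, z, w].
In Python, from bench import r, viewer gives the robot as it stands.
- The arm moves only by the tool apply_moves, never from a script. Its argument "increments" is a list of rows, each an object with "grip": the closure in counts, from 0 (fully open) to 255 (shut); "xyz": the shift along the tool's x, y, z in mm, a list of three; "rotation": the turn, a rotation vector about the tool's x, y, z in degrees, a list of three. A call has 1 to 5 rows; each row is the pose to reach, as a shift and turn from the pose measured when the call began, along the tool's axes at that moment; what a row does not reach only later rows make up. A row lasts 1/8 s, in which the tool goes at most 62.5 mm and 10.7 degrees, less where a joint would pass 70% of its speed; a pose out of reach is approached as far as the arm can. A call with a gripper value outside its range is refused whole. The fingers move at their own pace and stop on an object; "squeeze" is the grip in N (left out, the last holds). Time passes only in rows, so rows that repeat a pose let the fingers close. It gives the time, the measured TCP pose, the force and the opening at its end, in the units of the state.
- r.read_state(): the state, without advancing time (a new reading comes with each control period).
- viewer.camera(name): name is "scene" or "top" or "wrist"; returns a dict with "img" (480x640x3 uint8, blue, green, red), "range_z" (480x640 float32, m along the optical axis (not along the pixel's ray), 0 where there is no reading), "vertical_fov" (degrees; the focal length in pixels is half the picture's height over the tangent of half this angle, whatever the lens; pixels are square), "cx", "cy" (the principal point, pixels), "rvec" (rotation vector, rad) and "tvec" (3), from world to camera coordinates, as OpenCV has them. Camera axes: x right, y down, z forward; pixel columns grow to the right and rows downward; lengths in m; the calibration is good to about 2 mm. The wrist camera is an equidistant fisheye: a pixel r from the principal point sees the ray r / f radians off the axis. A picture is of the moment at which its call begins.
- r.close_job(): hands the job in, once; it reports no verdict.
The state is a dict: "time": time; "joint_positions": joint angles; "joint_vel": joint speeds; "joint_torque": joint torques, N m; "ee_pos": TCP position; "eef_rot": TCP orientation; "ft_force": force on the tool from outside, world axes, zero at the start; "torque": the same for the moment, N m; "width": finger opening in m.
Only numpy, scipy, OpenCV 4.12 (cv2) and the standard library are available. Lean on these libraries where they do the work, as an engineer would, in place of code of your own. Each camera call takes 0.05 s, during which the arm holds its last target.

## Working session

There is one attempt and no reset: what is moved stays moved. The work goes in short steps, Python scripts to look and compute and a tool call to move; the robot and the scene stay as the last step left them, time stands still between calls to the robot, and variables do not carry over. Pictures are saved under pics/ and viewed, and the job is handed in when it is done.

Besides the shell and the picture viewer there is one more tool, called as a command line: name --argument value ..., lists and objects as JSON in quotes. apply_moves: Moves the arm, as the interface text tells. Its arguments: {"type":"object","properties":{"increments":{"type":"array","items":{"type":"object","properties":{"grip":{"type":"number"},"xyz":{"type":"array","items":{"type":"number"}},"rotation":{"type":"array","items":{"type":"number"}}}}},"squeeze":{"type":"number"}},"required":["increments"]}

```bash
ls; mkdir -p pics
python3 - <<'E'
from bench import r, viewer
import cv2
print(r.read_state())
for n in ["scene","top","wrist"]:
    c=viewer.camera(n); cv2.imwrite(f"pics/{n}0.png",c["img"]); print(n,c["vertical_fov"],c["cx"],c["cy"],c["rvec"],c["tvec"])
E
```

```text
pics
{'time': 0.0, 'joint_positions': array([ 1.24340414,  0.3328663 , -0.06473775,  1.46093034,  0.02156417,
        1.34991236, -0.08851828]), 'joint_vel': array([ 0.00177599,  0.00019856, -0.0008491 ,  0.00055067,  0.00081016,
        0.00034271,  0.00018483]), 'joint_torque': array([ 1.15421849e-04, -6.23252392e+01,  2.46778439e-02, -3.89896023e+01,
       -6.12400286e-02,  3.98808613e-02,  1.70457802e-04]), 'ee_pos': array([ 0.18747354, -0.59582402,  0.22976274]), 'eef_rot': array([ 8.06263970e-01, -5.91555495e-01, -5.79199393e-04, -4.13048253e-04]), 'ft_force': array([ 0.02425758, -0.10691966,  0.00225991]), 'torque': array([ 0.02714398,  0.00523128, -0.02514364]), 'width': 0.08701637663788668}
scene 55.937581681836335 320.3799278272756 244.45426015477483 [ 0.8298006  -2.30692792  1.31653721] [0.43283884 0.22012689 0.70768579]
top 47.66667735948291 313.2554017183067 242.05944357392727 [ 2.21566194 -2.1620943   0.11357127] [0.00175701 0.55292628 1.14963847]
wrist 65.70646984690485 319.6429052964998 241.54456166471624 [-2.35203691  1.7247107   0.23281076] [-0.62465536 -0.03219449  0.39002348]
```

View pics/scene0.png

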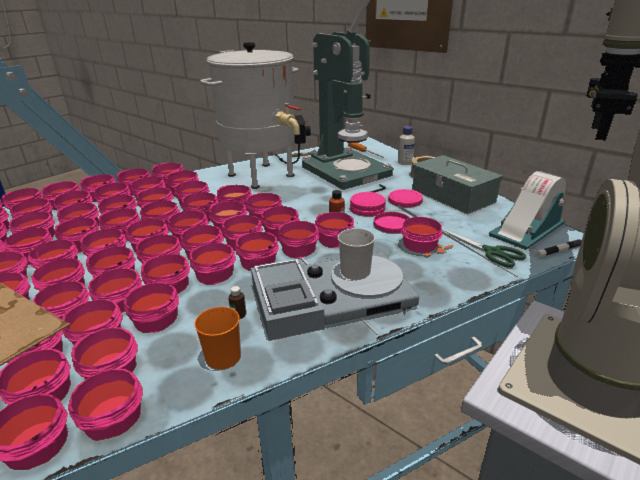

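View pics/top0.png

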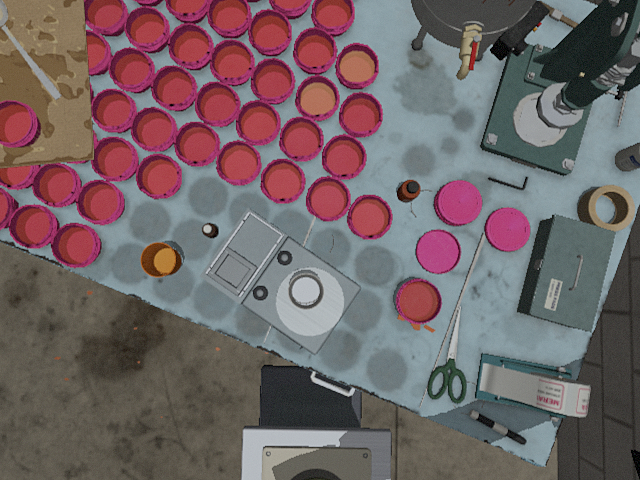

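Top view: the scale is centred near (285,280). The cover and dish are at (235,268), the side keys at (285,257) and (260,293), and the steel cup at (305,288) on the pan. The look-alikes are the orange cup at (160,260) and the pink tubs. Next I'll get metric positions.

```bash
cat > h.py <<'E'
import numpy as np, cv2
from bench import r, viewer
from scipy.spatial.transform import Rotation as R
def cam(n):
    c=viewer.camera(n); c["f"]=240/np.tan(np.radians(c["vertical_fov"])/2)
    c["M"]=cv2.Rodrigues(np.array(c["rvec"],float))[0]; c["t"]=np.array(c["tvec"],float).ravel(); return c
def cloud(c,fish=False):
    v,u=np.mgrid[0:480,0:640]; z=c["range_z"].astype(float)
    x=(u-c["cx"])/c["f"]; y=(v-c["cy"])/c["f"]
    if fish:
        th=np.hypot(x,y); s=np.where(th>1e-9,np.tan(th)/np.maximum(th,1e-9),1); x,y=x*s,y*s
    P=np.stack([x*z,y*z,z],-1); return (P-c["t"])@c["M"]   # R^T (p-t)
def proj(c,X):
    p=np.atleast_2d(X)@c["M"].T+c["t"]; return p[:,:2]/p[:,2:]*c["f"]+[c["cx"],c["cy"]]
E
python3 - <<'E'
from h import *
c=cam("top"); P=cloud(c); np.save("top.npy",P)
cv2.imwrite("pics/topcrop.png",cv2.resize(c["img"][190:370,170:390],None,fx=3.5,fy=3.3,interpolation=cv2.INTER_CUBIC))
for u,v in [(310,320),(235,268),(285,257),(260,293),(258,235),(210,230),(160,260),(305,288),(420,298),(438,250),(410,190)]:
    print(u,v,P[v,u].round(4))
# height-coded crop
z=P[190:370,170:390,2]
g=(np.clip(z,0,.13)/.13*255).astype(np.uint8)
cv2.imwrite("pics/zcrop.png",cv2.resize(cv2.applyColorMap(g,cv2.COLORMAP_JET),None,fx=3.5,fy=3.3,interpolation=cv2.INTER_NEAREST))
c=cam("scene");cv2.imwrite("pics/scenecrop.png",cv2.resize(c["img"][210:350,220:430],None,fx=3.8,fy=3.8,interpolation=cv2.INTER_CUBIC))
E
```

```text
310 320 [0.387  0.0187 0.0435]
235 268 [0.4919 0.1786 0.0478]
285 257 [0.5173 0.0744 0.0523]
260 293 [0.441  0.1245 0.0499]
258 235 [0.5629 0.133  0.0445]
210 230 [0.5692 0.2315 0.062 ]
160 260 [0.5067 0.3468 0.0048]
305 288 [0.4536 0.0308 0.0473]
420 298 [ 0.4382 -0.2137  0.0375]
438 250 [ 0.5437 -0.26    0.0042]
410 190 [ 0.6603 -0.1806  0.0866]
```

View pics/topcrop.png

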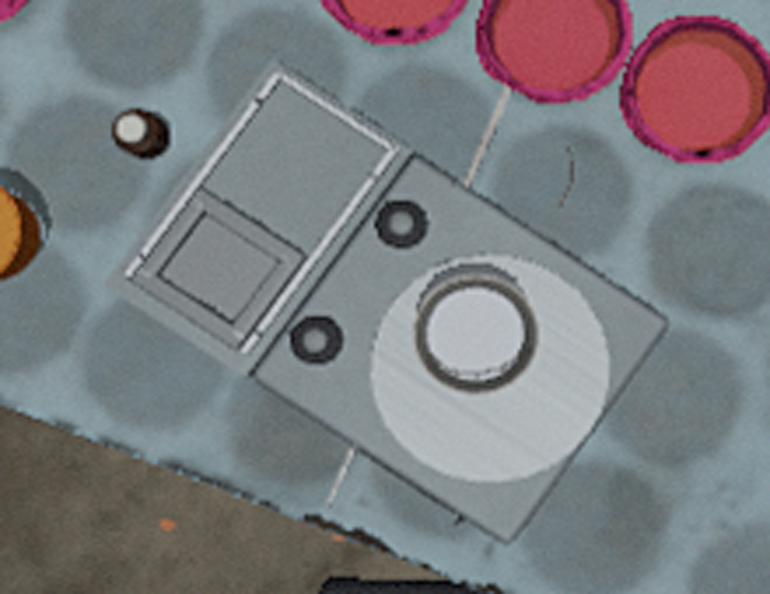

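View pics/zcrop.png

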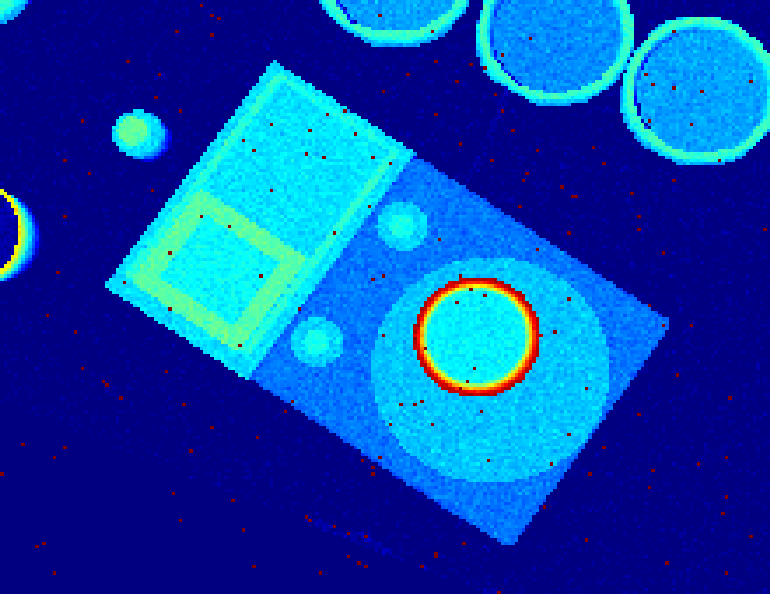

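View pics/scenecrop.png

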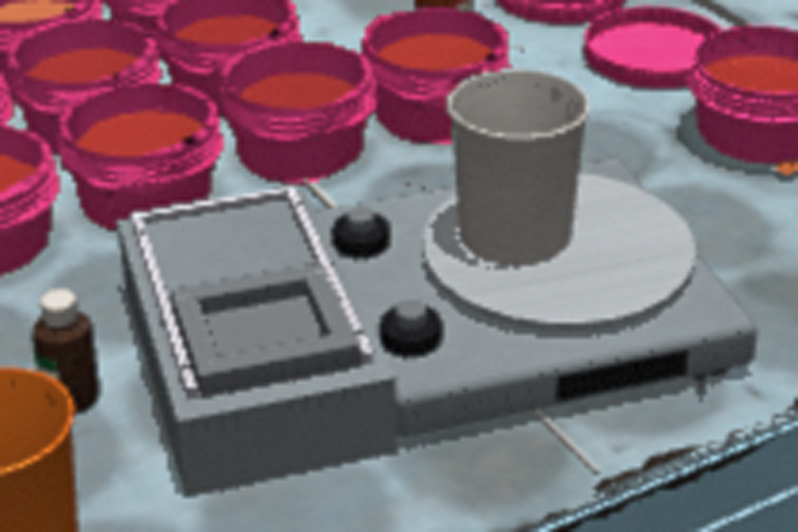

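```bash
cat > fit.py <<'E'
from h import *
def fitscale(P,verbose=True):
    Q=P[190:370,170:390].reshape(-1,3)
    Q=Q[(Q[:,2]>.024)&(Q[:,2]<.068)]
    # initial pose
    yaw=-0.63; o=np.array([.46,.085])
    from scipy.spatial import cKDTree
    for tol in (.02,.01,.006,.006):
        L=(Q[:,:2]-o)@np.array([[np.cos(yaw),-np.sin(yaw)],[np.sin(yaw),np.cos(yaw)]])
        m=(abs(L[:,0])<.088+tol)&(L[:,1]>-.147-tol)&(L[:,1]<.149+tol)
        t=cKDTree(Q[:,:2]); n=np.array([len(i) for i in t.query_ball_point(Q[m][:,:2],.004)])
        (cx,cy),(w,h),a=cv2.minAreaRect((Q[m][n>4][:,:2]*1000).astype(np.float32))
        b=cv2.boxPoints(((cx,cy),(w,h),a)); e=[b[1]-b[0],b[2]-b[1]]
        l=max(e,key=np.linalg.norm); l=l/np.linalg.norm(l)
        if l@[-np.sin(yaw),np.cos(yaw)]<0:l=-l
        yaw=np.arctan2(-l[0],l[1]); o=np.array([cx,cy])/1000-.001*l
    if verbose: print("rect mm",w,h,"yaw",yaw,"origin",o)
    return o,yaw
def toL(X,o,yaw): X=np.asarray(X); c,s=np.cos(yaw),np.sin(yaw); return np.concatenate([(X[...,:2]-o)@np.array([[c,-s],[s,c]]),X[...,2:]],-1)
def toW(L,o,yaw): L=np.asarray(L); c,s=np.cos(yaw),np.sin(yaw); return np.concatenate([L[...,:2]@np.array([[c,s],[-s,c]])+o,L[...,2:]],-1)
E
python3 - <<'E'
from fit import *
P=np.load("top.npy"); o,yaw=fitscale(P)
L=toL(P,o,yaw).reshape(-1,3)
m=(abs(L[:,0])<.088)&(L[:,1]>.05)&(L[:,1]<.144)
def st(n,m,): print(n,m.sum(),np.median(L[m],0).round(4),np.percentile(L[m],[2,98],axis=0)[:,:2].round(4).tolist())
st("covertop",m&(L[:,2]>.0575)&(L[:,2]<.064))
st("cup rim",(abs(L[:,0])<.09)&(L[:,1]<.0)&(L[:,1]>-.15)&(L[:,2]>.119)&(L[:,2]<.128))
for yk in (-.045,.045): st("sidekey",(np.hypot(L[:,0]-yk,L[:,1]-.024)<.02)&(L[:,2]>.043))
m2=(abs(L[:,1]-.097)<.02)
h=[(round(x,3),round(float(np.median(L[m2&(abs(L[:,0]-x)<.002),2])),4)) for x in np.arange(-.09,.09,.004)]
print(h)
T=R.from_quat(r.read_state()["eef_rot"]).as_matrix(); print(T.round(3))
# obstacles near
F=P.reshape(-1,3); 
for n,(u,v) in dict(drop=(210,230),orange=(160,260)).items():
    B=P[v-20:v+20,u-22:u+22].reshape(-1,3); B=B[(B[:,2]>.03)&(B[:,2]<.2)]; l=toL(B,o,yaw); l=l[l[:,1]>.155]; print(n,l.min(0).round(3),l.max(0).round(3))
E
```

```text
rect mm 296.5447998046875 176.79029846191406 yaw -0.5809323 origin [0.4650679  0.08063811]
covertop 603 [-0.0406  0.0966  0.0601] [[-0.0747, 0.0581], [-0.0041, 0.135]]
cup rim 135 [ 0.0116 -0.053   0.1228] [[-0.0217, -0.0871], [0.0475, -0.018]]
sidekey 125 [-0.0442  0.024   0.0461] [[-0.0579, 0.0105], [-0.0312, 0.0377]]
sidekey 128 [0.0454 0.024  0.0461] [[0.0328, 0.0107], [0.0588, 0.0375]]
[(np.float64(-0.09), 0.0021), (np.float64(-0.086), 0.0455), (np.float64(-0.082), 0.0459), (np.float64(-0.078), 0.0456), (np.float64(-0.074), 0.0605), (np.float64(-0.07), 0.0609), (np.float64(-0.066), 0.0604), (np.float64(-0.062), 0.0503), (np.float64(-0.058), 0.0494), (np.float64(-0.054), 0.0484), (np.float64(-0.05), 0.0492), (np.float64(-0.046), 0.0484), (np.float64(-0.042), 0.0491), (np.float64(-0.038), 0.0498), (np.float64(-0.034), 0.0489), (np.float64(-0.03), 0.0486), (np.float64(-0.026), 0.0497), (np.float64(-0.022), 0.0493), (np.float64(-0.018), 0.0492), (np.float64(-0.014), 0.0597), (np.float64(-0.01), 0.0598), (np.float64(-0.006), 0.0609), (np.float64(-0.002), 0.0454), (np.float64(0.002), 0.0471), (np.float64(0.006), 0.0469), (np.float64(0.01), 0.0459), (np.float64(0.014), 0.0463), (np.float64(0.018), 0.0461), (np.float64(0.022), 0.0455), (np.float64(0.026), 0.0459), (np.float64(0.03), 0.0459), (np.float64(0.034), 0.046), (np.float64(0.038), 0.0463), (np.float64(0.042), 0.0453), (np.float64(0.046), 0.0456), (np.float64(0.05), 0.0458), (np.float64(0.054), 0.0452), (np.float64(0.058), 0.0455), (np.float64(0.062), 0.0461), (np.float64(0.066), 0.0458), (np.float64(0.07), 0.046), (np.float64(0.074), 0.0461), (np.float64(0.078), 0.0471), (np.float64(0.082), 0.051), (np.float64(0.086), 0.0464)]
[[ 0.3   -0.954 -0.   ]
 [-0.954 -0.3    0.001]
 [-0.001  0.    -1.   ]]
drop [-0.012  0.174  0.031] [0.018 0.204 0.065]
orange [-0.14   0.195  0.03 ] [-0.069  0.266  0.088]
```

```bash
cat > tgt.py <<'E'
import sys
from fit import *
o=np.array([0.46507,0.08064]); yaw=-0.58093
def tool(): s=r.read_state(); return s,np.array(s["ee_pos"]),R.from_quat(s["eef_rot"])
def go(W,final_rot=True):
    s,p,q=tool(); d=q.inv().apply(np.array(W)-p)*1000
    T=np.column_stack([[np.cos(yaw),np.sin(yaw),0],[np.sin(yaw),-np.cos(yaw),0],[0,0,-1]])
    rv=np.degrees((q.inv()*R.from_matrix(T)).as_rotvec())
    print("shift",d.round(1),"rot",rv.round(2))
def goL(x,y,z): W=toW(np.array([x,y,z])/1000,o,yaw); print("W",W.round(4)); go(W)
def rep():
    s,p,q=tool(); print("t",s["time"],"W",p.round(4),"L mm",(toL(p,o,yaw)*1000).round(1),"F",np.array(s["ft_force"]).round(2),"w",s["width"], "q",s["joint_positions"].round(2))
E
python3 - <<'E'
from tgt import *
P=np.load("top.npy").reshape(-1,3)
for lo,hi in [(-.75,-.55),(-.55,-.4),(-.4,-.25),(-.25,-.1),(-.1,0)]:
    m=(P[:,0]>.1)&(P[:,0]<.6)&(P[:,1]>lo)&(P[:,1]<hi)&(P[:,2]<1); z=P[m,2]; print(lo,hi,m.sum(), np.percentile(z,99.8) if m.any() else None)
rep(); go([.30,-.50,.32]); go([.45,-.2,.32]); goL(-40,97,140)
E
```

```text
-0.75 -0.55 3445 0.22223454398217748
-0.55 -0.4 17552 0.30505656138316195
-0.4 -0.25 14579 0.06231094973890873
-0.25 -0.1 13713 0.057180899126079855
-0.1 0 10442 0.11869458150595161
t 0.25 W [ 0.1875 -0.5961  0.2302] L mm [ 139.4 -718.   230.2] F [-0.63  0.06 -0.81] w 0.087105933402763 q [ 1.24  0.33 -0.06  1.46  0.02  1.35 -0.09]
shift [ -57.9 -136.1  -89.8] rot [-1.000e-02  3.000e-02 -3.925e+01]
shift [-299.1 -369.2  -89.6] rot [-1.000e-02  3.000e-02 -3.925e+01]
W [0.4849 0.1837 0.14  ]
shift [-654.5 -517.7   90.6] rot [-1.000e-02  3.000e-02 -3.925e+01]
```

apply_moves --increments '[{"grip": 255, "xyz": [0, 0, -50], "rotation": [0, 0, 0]}, {"grip": 255, "xyz": [0, 0, -90], "rotation": [0, 0, 0]}, {"grip": 255, "xyz": [-30, -50, -90], "rotation": [0, 0, 0]}, {"grip": 255, "xyz": [-58, -105, -90], "rotation": [0, 0, -5]}, {"grip": 255, "xyz": [-90, -155, -90], "rotation": [0, 0, -10]}]' --squeeze 10

```text
time: 0.88
ee_pos: [0.3098, -0.4621, 0.3202]
eef_rot: [0.856, -0.518, -0.0, -0.0]
ft_force: [0.6, -0.7, -1.0]
width: 0.0451
```

```bash
python3 -c "
from tgt import *
rep(); go([.45,-.2,.32]); goL(-40,97,320)"
```

```text
t 0.875 W [ 0.3098 -0.4621  0.3202] L mm [ 168.  -538.9  320.2] F [ 0.61 -0.72 -1.03] w 0.04509932040502453 q [ 1.06  0.16 -0.19  1.49  0.03  1.5  -0.21]
shift [-167.1 -245.8    0.3] rot [-2.000e-02  3.000e-02 -2.907e+01]
W [0.4849 0.1837 0.32  ]
shift [-490.7 -454.7    0.5] rot [-2.000e-02  3.000e-02 -2.907e+01]
```

apply_moves --increments '[{"grip": 255, "xyz": [-34, -50, 0], "rotation": [0, 0, -6]}, {"grip": 255, "xyz": [-68, -100, 0], "rotation": [0, 0, -12]}, {"grip": 255, "xyz": [-100, -150, 0], "rotation": [0, 0, -18]}, {"grip": 255, "xyz": [-140, -195, 0], "rotation": [0, 0, -24]}, {"grip": 255, "xyz": [-180, -240, 0], "rotation": [0, 0, -29]}]'

```text
time: 1.5
ee_pos: [0.4392, -0.1893, 0.3204]
eef_rot: [0.958, -0.286, 0.0, -0.0]
ft_force: [1.1, -0.0, -0.1]
width: 0.002
```

```bash
python3 -c "
from tgt import *
rep();  goL(-40,97,250)"
```

```text
t 1.5 W [ 0.4392 -0.1893  0.3204] L mm [ 126.6 -239.9  320.4] F [ 1.06 -0.04 -0.13] w 0.0019575129922593773 q [ 0.79 -0.   -0.47  1.66 -0.    1.48 -0.26]
W [0.4849 0.1837 0.25  ]
shift [-165.9 -337.1   70.4] rot [-0.01 -0.    0.11]
```

apply_moves --increments '[{"grip": 255, "xyz": [-26, -50, 0], "rotation": [0, 0, 0]}, {"grip": 255, "xyz": [-52, -105, 0], "rotation": [0, 0, 0]}, {"grip": 255, "xyz": [-78, -160, 0], "rotation": [0, 0, 0]}, {"grip": 255, "xyz": [-104, -215, 0], "rotation": [0, 0, 0]}, {"grip": 255, "xyz": [-130, -265, 0], "rotation": [0, 0, 0]}]'

```text
time: 2.12
ee_pos: [0.4753, 0.1057, 0.3207]
eef_rot: [0.958, -0.285, 0.0, -0.0]
ft_force: [0.6, -0.1, 0.5]
width: 0.0006
```

```bash
python3 -c "
from tgt import *
rep();  goL(-40,97,160)"
```

```text
t 2.125 W [0.4753 0.1057 0.3207] L mm [ -5.2  26.6 320.7] F [ 0.61 -0.14  0.52] w 0.0005557108222891788 q [ 0.48  0.04 -0.8   1.63  0.03  1.49 -0.9 ]
W [0.4849 0.1837 0.16  ]
shift [-34.8 -70.4 160.7] rot [-0.03 -0.05  0.12]
```

apply_moves --increments '[{"grip": 255, "xyz": [-20, -40, 0], "rotation": [0, 0, 0]}, {"grip": 255, "xyz": [-35, -70, 30], "rotation": [0, 0, 0]}, {"grip": 255, "xyz": [-35, -70, 80], "rotation": [0, 0, 0]}, {"grip": 255, "xyz": [-35, -70, 130], "rotation": [0, 0, 0]}, {"grip": 255, "xyz": [-35, -70, 160], "rotation": [0, 0, 0]}]'

```text
time: 2.75
ee_pos: [0.4835, 0.1829, 0.1583]
eef_rot: [0.958, -0.285, -0.0, 0.001]
ft_force: [0.7, -1.1, 0.3]
width: 0.0005
```

```bash
python3 -c "
from tgt import *
rep();  goL(-40,97,63)
c=cam('wrist'); cv2.imwrite('pics/w1.png',c['img'])
P=cloud(c,True); L=toL(P,o,yaw)
m=(L[...,2]>.0575)&(L[...,2]<.064)&(L[...,1]>.05)&(L[...,1]<.145)&(abs(L[...,0])<.1)
print(m.sum(),np.percentile(L[m],[2,50,98],axis=0).round(4))
c=cam('scene'); cv2.imwrite('pics/s1.png',c['img'])"
```

```text
t 2.75 W [0.4835 0.1829 0.1583] L mm [-40.8  95.6 158.3] F [ 0.7  -1.07  0.26] w 0.0004578038113865798 q [ 0.32  0.25 -0.86  1.8   0.21  1.18 -1.19]
W [0.4849 0.1837 0.063 ]
shift [ 0.8 -1.5 95.2] rot [0.08 0.03 0.13]
4556 [[-0.0771  0.0697  0.0587]
 [-0.0425  0.1153  0.0608]
 [-0.0071  0.1371  0.0623]]
```

View pics/w1.png

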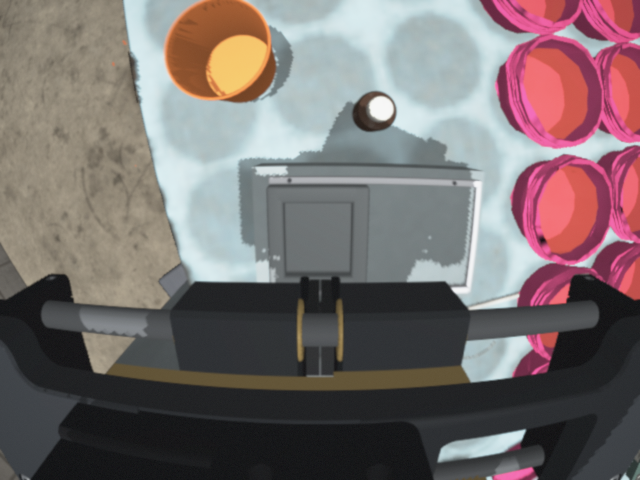

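View pics/s1.png

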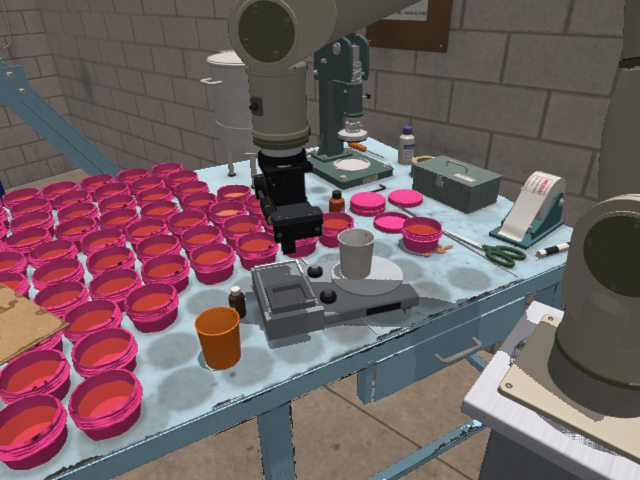

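The wrist view shows the dish at (318,240), directly below and behind the closed fingertips at (320,285). The orange cup at (220,50) is clear of the gripper. The scene view agrees, so I'm descending into the dish.

apply_moves --increments '[{"grip": 255, "xyz": [1, -1.5, 40], "rotation": [0, 0, 0]}, {"grip": 255, "xyz": [1, -1.5, 70], "rotation": [0, 0, 0]}, {"grip": 255, "xyz": [1, -1.5, 88], "rotation": [0, 0, 0]}, {"grip": 255, "xyz": [1, -1.5, 96], "rotation": [0, 0, 0]}, {"grip": 255, "xyz": [1, -1.5, 96], "rotation": [0, 0, 0]}]'

```text
time: 3.48
ee_pos: [0.4843, 0.1833, 0.0623]
eef_rot: [0.958, -0.285, -0.002, 0.001]
ft_force: [-0.3, -0.0, 0.1]
width: 0.0003
```

```bash
python3 -c "
from tgt import *
rep();  goL(44,97,61.5)
c=cam('wrist'); cv2.imwrite('pics/w2.png',c['img'])"
```

```text
t 3.475 W [0.4843 0.1833 0.0623] L mm [-40.3  96.3  62.3] F [-0.26 -0.02  0.11] w 0.00034648875882240904 q [ 0.26  0.38 -0.82  1.89  0.33  1.01 -1.28]
W [0.5551 0.1376 0.0615]
shift [84.3 -0.5  0.6] rot [0.17 0.14 0.12]
```

View pics/w2.png

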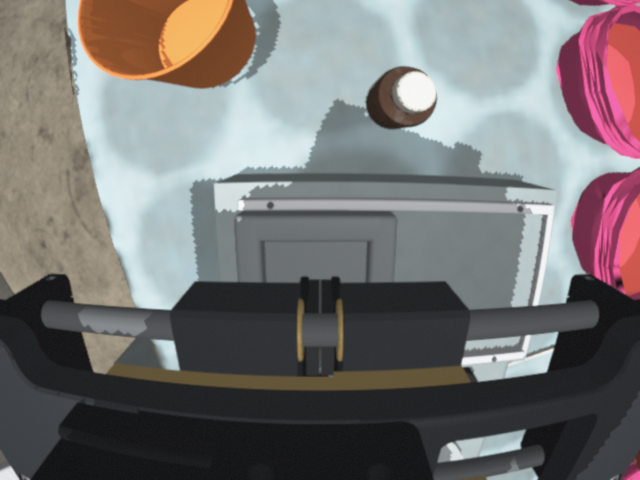

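apply_moves --increments '[{"grip": 255, "xyz": [10, 0, 0.5], "rotation": [0, 0, 0]}, {"grip": 255, "xyz": [22, 0, 0.5], "rotation": [0, 0, 0]}, {"grip": 255, "xyz": [36, 0, 0.5], "rotation": [0, 0, 0]}, {"grip": 255, "xyz": [50, 0, 0.5], "rotation": [0, 0, 0]}, {"grip": 255, "xyz": [64, 0, 0.5], "rotation": [0, 0, 0]}]'

```text
time: 4.15
ee_pos: [0.5389, 0.1478, 0.062]
eef_rot: [0.958, -0.285, -0.001, 0.001]
ft_force: [-1.2, 1.6, 1.4]
width: 0.0002
```

```bash
python3 -c "
from tgt import *
rep();  goL(44,97,61.5)
c=cam('wrist'); cv2.imwrite('pics/w3.png',c['img'])"
```

```text
t 4.15 W [0.5389 0.1478 0.062 ] L mm [24.9 96.6 62. ] F [-1.25  1.59  1.42] w 0.00019179710057380737 q [ 0.29  0.46 -0.77  1.78  0.37  1.05 -1.2 ]
W [0.5551 0.1376 0.0615]
shift [19.1 -0.3  0.5] rot [0.14 0.13 0.11]
```

View pics/w3.png

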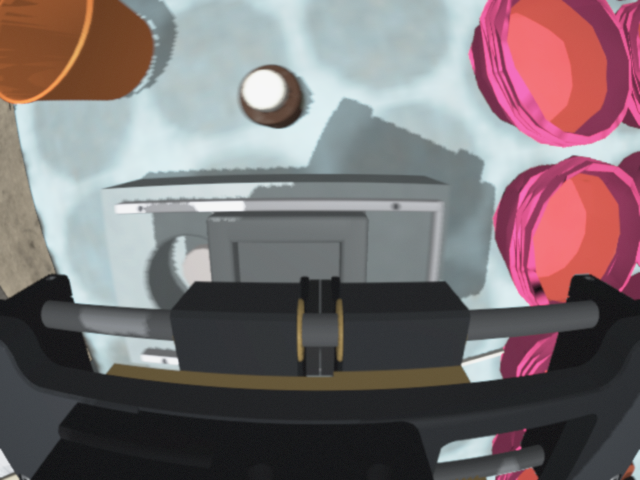

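The cover is following; the well is appearing at (185,270). I'll keep pushing until it reaches the stop.

apply_moves --increments '[{"grip": 255, "xyz": [8, 0, 0], "rotation": [0, 0, 0]}, {"grip": 255, "xyz": [14, 0, 0], "rotation": [0, 0, 0]}, {"grip": 255, "xyz": [18, 0, 0], "rotation": [0, 0, 0]}, {"grip": 255, "xyz": [20, 0, 0], "rotation": [0, 0, 0]}]'

```text
time: 4.7
ee_pos: [0.5571, 0.1352, 0.0618]
eef_rot: [0.958, -0.286, -0.001, 0.001]
ft_force: [-1.5, 1.3, -1.2]
width: 0.0004
```

```bash
python3 -c "
from tgt import *
rep()
c=cam('wrist'); cv2.imwrite('pics/w4.png',c['img'])
P=cloud(c,True); L=toL(P,o,yaw)
m=(L[...,2]>.0575)&(L[...,2]<.064)&(L[...,1]>.05)&(L[...,1]<.137)&(abs(L[...,0])<.1)
print(m.sum(),np.percentile(L[m],[2,50,98],axis=0).round(4))
"
```

```text
t 4.7 W [0.5571 0.1352 0.0618] L mm [46.9 96.1 61.8] F [-1.53  1.31 -1.18] w 0.0003875134360675899 q [ 0.29  0.49 -0.76  1.75  0.38  1.06 -1.17]
6249 [[-0.0022  0.106   0.0588]
 [ 0.0365  0.1285  0.0608]
 [ 0.067   0.1367  0.0623]]
```

View pics/w4.png

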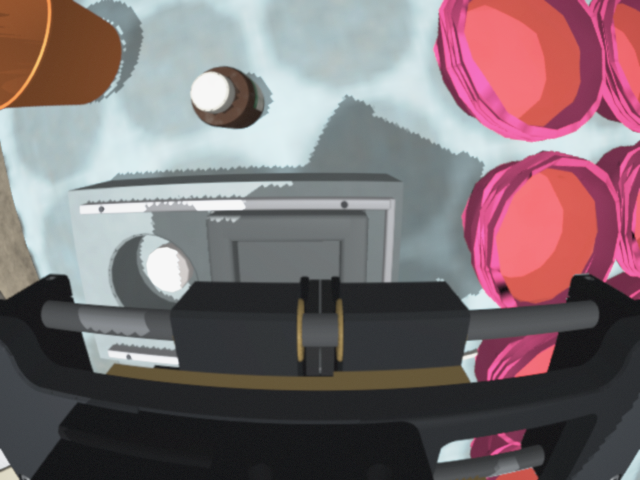

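apply_moves --increments '[{"grip": 255, "xyz": [3, 0, 0], "rotation": [0, 0, 0]}, {"grip": 255, "xyz": [5, 0, 0], "rotation": [0, 0, 0]}, {"grip": 255, "xyz": [5, 0, 0], "rotation": [0, 0, 0]}]'

```text
time: 5.12
ee_pos: [0.5578, 0.1348, 0.0616]
eef_rot: [0.959, -0.285, -0.004, 0.002]
ft_force: [-16.9, 5.1, 10.8]
width: 0.0005
```

```bash
python3 -c "
from tgt import *
rep()
c=cam('top'); cv2.imwrite('pics/t5.png',c['img'])
c=cam('wrist'); cv2.imwrite('pics/w5.png',c['img'])
P=cloud(c,True); L=toL(P,o,yaw)
m=(L[...,2]>.0575)&(L[...,2]<.064)&(L[...,1]>.05)&(L[...,1]<.137)&(abs(L[...,0])<.1)
print(m.sum(),np.percentile(L[m],[2,50,98],axis=0).round(4))
"
```

```text
t 5.125 W [0.5578 0.1348 0.0616] L mm [47.8 96.1 61.6] F [-16.86   5.15  10.84] w 0.0005049185642450074 q [ 0.29  0.49 -0.76  1.74  0.38  1.07 -1.17]
6239 [[-0.0015  0.1059  0.059 ]
 [ 0.0368  0.1285  0.0608]
 [ 0.0677  0.1367  0.0623]]
```

Fully open: about 18 N against the stop, and the cover moved about 75 mm. Now I'll back off, lift and go over the key.

```bash
python3 -c "
from tgt import *
rep(); goL(40,97,90); goL(-40,97,90)"
```

```text
t 5.225 W [0.5578 0.1348 0.0617] L mm [47.8 96.1 61.7] F [-17.16   7.02  11.32] w 0.00037857204788235735 q [ 0.29  0.49 -0.76  1.74  0.38  1.07 -1.17]
W [0.5517 0.1398 0.09  ]
shift [ -8.   -0.7 -28.3] rot [0.3  0.39 0.16]
W [0.4849 0.1837 0.09  ]
shift [-88.   -1.  -27.7] rot [0.3  0.39 0.16]
```

apply_moves --increments '[{"grip": 255, "xyz": [-9, 0, 0], "rotation": [0, 0.4, 0]}, {"grip": 255, "xyz": [-9, 0, -10], "rotation": [0.3, 0.4, 0.2]}, {"grip": 255, "xyz": [-9, 0, -28], "rotation": [0.3, 0.4, 0.2]}, {"grip": 255, "xyz": [-45, -1, -28], "rotation": [0.3, 0.4, 0.2]}, {"grip": 255, "xyz": [-88, -1, -28], "rotation": [0.3, 0.4, 0.2]}]'

```text
time: 5.85
ee_pos: [0.4857, 0.1837, 0.0919]
eef_rot: [0.958, -0.288, 0.001, -0.001]
ft_force: [-0.4, 0.9, 0.4]
width: 0.0002
```

```bash
python3 -c "
from tgt import *
rep(); goL(-40,97,30)
c=cam('wrist'); cv2.imwrite('pics/w6.png',c['img'])
P=cloud(c,True); L=toL(P,o,yaw)
m=(L[...,2]>.0575)&(L[...,2]<.064)&(L[...,1]>.05)&(L[...,1]<.137)&(abs(L[...,0])<.1)
print(m.sum(),np.percentile(L[m],[2,50,98],axis=0).round(4))
c=cam('top'); cv2.imwrite('pics/t6.png',c['img'])
c=cam('scene'); cv2.imwrite('pics/s6.png',cv2.resize(c['img'][170:350,200:440],None,fx=3.3,fy=3.3))
"
```

```text
t 5.85 W [0.4857 0.1837 0.0919] L mm [-39.4  97.5  91.9] F [-0.42  0.87  0.43] w 0.0002076231489259549 q [ 0.28  0.34 -0.84  1.87  0.29  1.06 -1.26]
W [0.4849 0.1837 0.03  ]
shift [-0.8  0.6 61.9] rot [-0.1  -0.1  -0.17]
5082 [[-0.0031  0.0813  0.0586]
 [ 0.0343  0.1244  0.0609]
 [ 0.0671  0.1365  0.0623]]
```

View pics/w6.png

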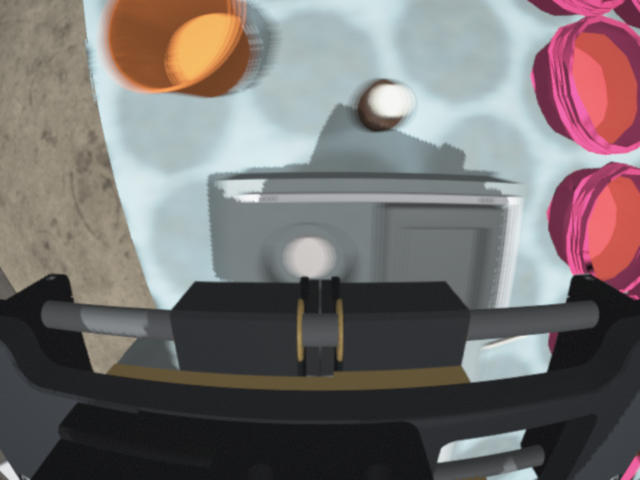

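View pics/s6.png

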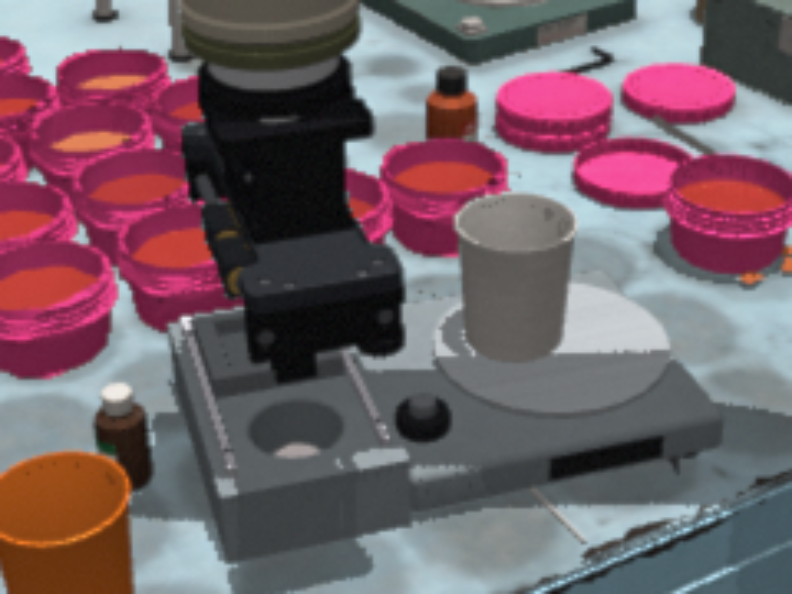

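The cover is open and the white key at (310,258) is under the fingertip. The first frame is blurred because the arm was still settling. I'm descending into the well.

apply_moves --increments '[{"grip": 255, "xyz": [-0.8, 0.5, 5], "rotation": [0, 0, -0.2]}, {"grip": 255, "xyz": [-0.8, 0.5, 20], "rotation": [0, 0, -0.2]}, {"grip": 255, "xyz": [-0.8, 0.5, 35], "rotation": [0, 0, -0.2]}, {"grip": 255, "xyz": [-0.8, 0.5, 46], "rotation": [0, 0, -0.2]}, {"grip": 255, "xyz": [-0.8, 0.5, 50], "rotation": [0, 0, -0.2]}]'

```text
time: 6.62
ee_pos: [0.4833, 0.1846, 0.0406]
eef_rot: [0.959, -0.284, 0.0, 0.0]
ft_force: [-0.4, 0.6, 0.1]
width: 0.0002
```

```bash
python3 -c "
from tgt import *
rep(); goL(-40,97,27)
c=cam('wrist'); cv2.imwrite('pics/w7.png',c['img'])
"
```

```text
t 6.625 W [0.4833 0.1846 0.0406] L mm [-41.8  96.9  40.6] F [-0.37  0.64  0.12] w 0.00020998665430928292 q [ 0.24  0.41 -0.8   1.91  0.36  0.97 -1.3 ]
W [0.4849 0.1837 0.027 ]
shift [ 1.8 -0.1 13.6] rot [ 0.01 -0.04  0.31]
```

View pics/w7.png

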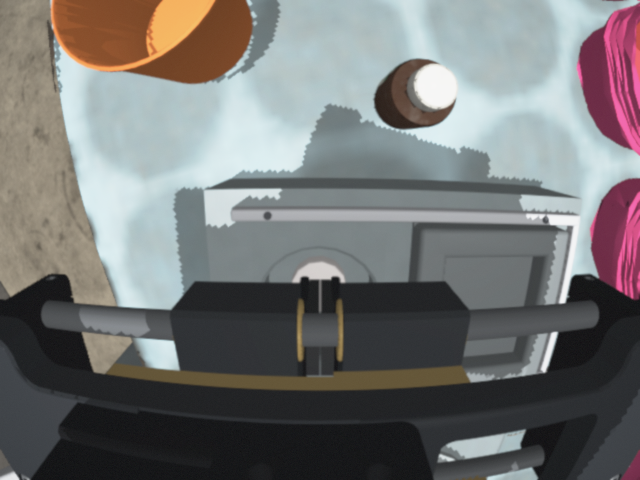

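The fingertip is inside the well mouth, centred on the key at (320,270). Pressing now.

apply_moves --increments '[{"grip": 255, "xyz": [1, 0, 6], "rotation": [0, 0, 0.3]}, {"grip": 255, "xyz": [1.5, 0, 10], "rotation": [0, 0, 0.3]}, {"grip": 255, "xyz": [1.5, 0, 13], "rotation": [0, 0, 0.3]}, {"grip": 255, "xyz": [1.5, 0, 15], "rotation": [0, 0, 0.3]}]'

```text
time: 7.18
ee_pos: [0.4848, 0.1839, 0.0267]
eef_rot: [0.958, -0.286, 0.001, 0.0]
ft_force: [-10.8, -5.0, 30.2]
width: 0.0007
```

```bash
python3 -c "
from tgt import *
rep(); goL(-40,97,27)
"
```

```text
t 7.175 W [0.4848 0.1839 0.0267] L mm [-40.2  97.1  26.7] F [-10.77  -5.03  30.17] w 0.00074185718727776 q [ 0.23  0.44 -0.79  1.91  0.38  0.95 -1.32]
W [0.4849 0.1837 0.027 ]
shift [ 0.2  0.1 -0.3] rot [ 0.03 -0.09  0.01]
```

The key is on its stop: 30 N, and the fingertip is at about 18.7 mm. I'll ease off slightly and hold.

apply_moves --increments '[{"grip": 255, "xyz": [0, 0, 0.6], "rotation": [0, 0, 0]}, {"grip": 255, "xyz": [0, 0, 0.6], "rotation": [0, 0, 0]}, {"grip": 255, "xyz": [0, 0, 0.6], "rotation": [0, 0, 0]}, {"grip": 255, "xyz": [0, 0, 0.6], "rotation": [0, 0, 0]}, {"grip": 255, "xyz": [0, 0, 0.6], "rotation": [0, 0, 0]}]'

```text
time: 7.8
ee_pos: [0.4848, 0.1839, 0.0271]
eef_rot: [0.958, -0.286, 0.001, 0.001]
ft_force: [-7.0, -3.1, 17.3]
width: 0.0007
```

apply_moves --increments '[{"grip": 255, "xyz": [0, 0, 0.6], "rotation": [0, 0, 0]}, {"grip": 255, "xyz": [0, 0, 0.6], "rotation": [0, 0, 0]}, {"grip": 255, "xyz": [0, 0, 0.6], "rotation": [0, 0, 0]}, {"grip": 255, "xyz": [0, 0, 0.6], "rotation": [0, 0, 0]}, {"grip": 255, "xyz": [0, 0, 0.6], "rotation": [0, 0, 0]}]'

```text
time: 8.43
ee_pos: [0.4847, 0.1839, 0.0273]
eef_rot: [0.958, -0.286, 0.001, 0.001]
ft_force: [-5.3, -1.4, 12.0]
width: 0.0003
```

```bash
python3 -c "
from tgt import *
rep(); goL(-40,97,90)
c=cam('wrist'); cv2.imwrite('pics/w8.png',c['img'])
"
```

```text
t 8.425 W [0.4847 0.1839 0.0273] L mm [-40.3  97.1  27.3] F [-5.28 -1.39 12.02] w 0.00028568685953606933 q [ 0.23  0.44 -0.79  1.91  0.38  0.95 -1.32]
W [0.4849 0.1837 0.09  ]
shift [  0.5   0.2 -62.7] rot [ 0.1  -0.16  0.02]
```

View pics/w8.png

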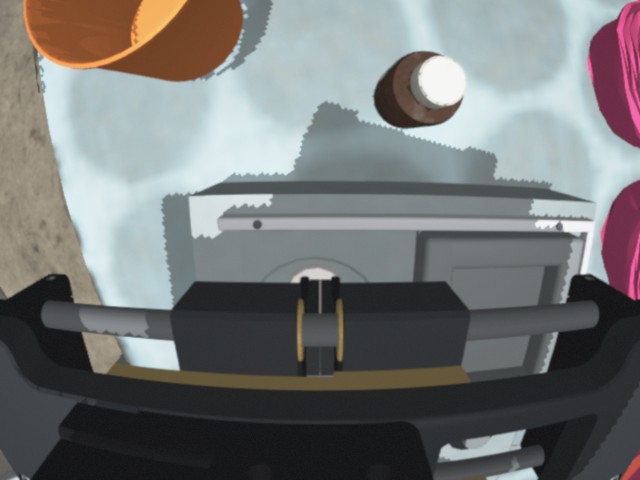

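apply_moves --increments '[{"grip": 255, "xyz": [0, 0, 1], "rotation": [0, 0, 0]}, {"grip": 255, "xyz": [0, 0, 1], "rotation": [0, 0, 0]}, {"grip": 255, "xyz": [0, 0, 1], "rotation": [0, 0, 0]}, {"grip": 255, "xyz": [0, 0, 1], "rotation": [0, 0, 0]}, {"grip": 255, "xyz": [0, 0, 1], "rotation": [0, 0, 0]}]'

```text
time: 9.1
ee_pos: [0.4847, 0.1839, 0.0272]
eef_rot: [0.958, -0.286, 0.001, 0.002]
ft_force: [-5.8, -2.4, 14.9]
width: 0.0005
```

apply_moves --increments '[{"grip": 255, "xyz": [0, 0, -8], "rotation": [0, 0, 0]}, {"grip": 255, "xyz": [0, 0, -25], "rotation": [0, 0, 0]}, {"grip": 255, "xyz": [0, 0, -45], "rotation": [0, 0, 0]}, {"grip": 255, "xyz": [0, 0, -63], "rotation": [0, 0, 0]}, {"grip": 255, "xyz": [0, 0, -65], "rotation": [0, 0, 0]}]'

```text
time: 9.72
ee_pos: [0.4856, 0.1844, 0.094]
eef_rot: [0.958, -0.286, 0.003, 0.001]
ft_force: [-0.6, -0.8, -0.3]
width: 0.0004
```

```bash
python3 -c "
from tgt import *
rep(); goL(35,97,90); goL(35,97,62)
c=cam('wrist'); cv2.imwrite('pics/w9.png',c['img'])
P=cloud(c,True); L=toL(P,o,yaw)
m=(L[...,2]>.0575)&(L[...,2]<.064)&(L[...,1]>.05)&(L[...,1]<.137)&(abs(L[...,0])<.1)
print(m.sum(),np.percentile(L[m],[2,50,98],axis=0).round(4))
k=(np.hypot(L[...,0]+.042,L[...,1]-.097)<.016); print('key z',np.percentile(L[k][:,2],[5,25,50,75,95]).round(4))
"
```

```text
t 9.725 W [0.4856 0.1844 0.094 ] L mm [-39.8  98.   94. ] F [-0.64 -0.77 -0.27] w 0.00044288507190380904 q [ 0.28  0.34 -0.84  1.86  0.29  1.06 -1.26]
W [0.5476 0.1425 0.09  ]
shift [74.8  1.   4.4] rot [ 0.03 -0.32  0.  ]
W [0.5476 0.1425 0.062 ]
shift [74.6  1.  32.4] rot [ 0.03 -0.32  0.  ]
5015 [[-0.0031  0.0806  0.0585]
 [ 0.034   0.124   0.0609]
 [ 0.0672  0.1365  0.0622]]
key z [0.0134 0.0243 0.0938 0.1222 0.1374]
```

apply_moves --increments '[{"grip": 255, "xyz": [40, 1, 0], "rotation": [0, -0.3, 0]}, {"grip": 255, "xyz": [73, 1, 0], "rotation": [0, -0.3, 0]}, {"grip": 255, "xyz": [73, 1, 10], "rotation": [0, -0.3, 0]}, {"grip": 255, "xyz": [73, 1, 24], "rotation": [0, -0.3, 0]}, {"grip": 255, "xyz": [73, 1, 32], "rotation": [0, -0.3, 0]}]'

```text
time: 10.4
ee_pos: [0.5443, 0.1437, 0.06]
eef_rot: [0.958, -0.286, -0.001, 0.001]
ft_force: [-0.2, 0.2, -0.4]
width: 0.0004
```

```bash
python3 -c "
from tgt import *
rep(); goL(-53,97,61.5)
c=cam('wrist'); cv2.imwrite('pics/w10.png',c['img'])
"
```

```text
t 10.4 W [0.5443 0.1437 0.06  ] L mm [31.6 96.2 60. ] F [-0.16  0.2  -0.35] w 0.000379995687554696 q [ 0.29  0.47 -0.77  1.78  0.37  1.05 -1.19]
W [0.474  0.1908 0.0615]
shift [-84.6  -0.9  -1.3] rot [0.16 0.11 0.09]
```

View pics/w10.png

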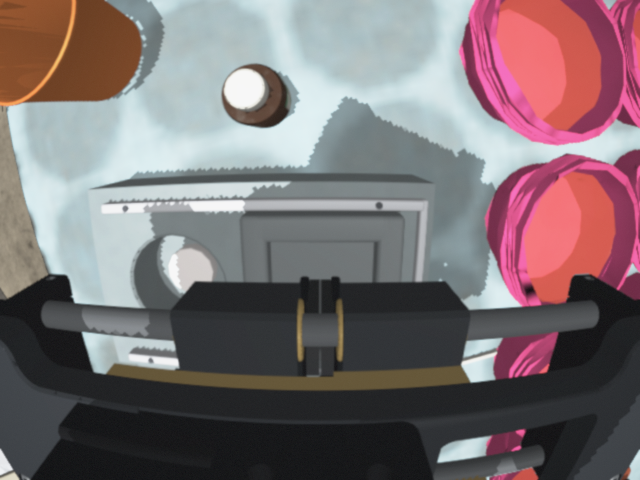

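The key is up and visible at (190,265), and the fingertip is in the dish. Pushing the cover shut.

apply_moves --increments '[{"grip": 255, "xyz": [-12, -1, -1], "rotation": [0, 0, 0]}, {"grip": 255, "xyz": [-26, -1, -1], "rotation": [0, 0, 0]}, {"grip": 255, "xyz": [-40, -1, -1], "rotation": [0, 0, 0]}, {"grip": 255, "xyz": [-54, -1, -1], "rotation": [0, 0, 0]}, {"grip": 255, "xyz": [-67, -1, -1], "rotation": [0, 0, 0]}]'

```text
time: 11.08
ee_pos: [0.488, 0.1817, 0.0609]
eef_rot: [0.958, -0.286, -0.001, 0.001]
ft_force: [1.6, -1.2, -0.3]
width: 0.0002
```

```bash
python3 -c "
from tgt import *
rep(); goL(-53,97,61.5)
"
```

```text
t 11.075 W [0.488  0.1817 0.0609] L mm [-36.3  97.   60.9] F [ 1.6  -1.23 -0.25] w 0.00022461678194602097 q [ 0.26  0.39 -0.81  1.88  0.33  1.01 -1.28]
W [0.474  0.1908 0.0615]
shift [-16.7  -0.   -0.6] rot [0.16 0.1  0.1 ]
```

apply_moves --increments '[{"grip": 255, "xyz": [-8, 0, -0.5], "rotation": [0, 0, 0]}, {"grip": 255, "xyz": [-13, 0, -0.5], "rotation": [0, 0, 0]}, {"grip": 255, "xyz": [-17, 0, -0.5], "rotation": [0, 0, 0]}, {"grip": 255, "xyz": [-19, 0, -0.5], "rotation": [0, 0, 0]}, {"grip": 255, "xyz": [-20, 0, -0.5], "rotation": [0, 0, 0]}]'

```text
time: 11.7
ee_pos: [0.4714, 0.1926, 0.0615]
eef_rot: [0.958, -0.286, -0.001, 0.001]
ft_force: [1.7, -1.9, 1.6]
width: 0.0005
```

```bash
python3 -c "
from tgt import *
rep()
c=cam('wrist'); cv2.imwrite('pics/w11.png',c['img'])
P=cloud(c,True); L=toL(P,o,yaw)
m=(L[...,2]>.0575)&(L[...,2]<.064)&(L[...,1]>.05)&(L[...,1]<.137)&(abs(L[...,0])<.1)
print(m.sum(),np.percentile(L[m],[2,50,98],axis=0).round(4))
"
```

```text
t 11.7 W [0.4714 0.1926 0.0615] L mm [-56.2  97.   61.5] F [ 1.71 -1.93  1.64] w 0.00046294937345820304 q [ 0.25  0.37 -0.83  1.91  0.32  1.   -1.3 ]
6159 [[-0.0762  0.1068  0.0589]
 [-0.0455  0.1287  0.0609]
 [-0.0066  0.1367  0.0623]]
```

apply_moves --increments '[{"grip": 255, "xyz": [-2, 0, 0], "rotation": [0, 0, 0]}, {"grip": 255, "xyz": [-4, 0, 0], "rotation": [0, 0, 0]}, {"grip": 255, "xyz": [-4, 0, 0], "rotation": [0, 0, 0]}]'

```text
time: 12.12
ee_pos: [0.4702, 0.1932, 0.0616]
eef_rot: [0.958, -0.287, 0.001, 0.001]
ft_force: [11.9, -3.9, -7.0]
width: 0.0009
```

```bash
python3 -c "
from tgt import *
rep()
goL(-40,97,62); goL(-40,97,180)
"
```

```text
t 12.125 W [0.4702 0.1932 0.0616] L mm [-57.5  96.9  61.6] F [11.91 -3.94 -7.01] w 0.0008838055830264499 q [ 0.25  0.37 -0.83  1.91  0.32  1.   -1.31]
W [0.4849 0.1837 0.062 ]
shift [17.5 -0.1 -0.4] rot [ 0.08 -0.1  -0.02]
W [0.4849 0.1837 0.18  ]
shift [ 1.770e+01  1.000e-01 -1.184e+02] rot [ 0.08 -0.1  -0.02]
```

At the shut stop (about 13 N, and consistent with the open-stop reading). Back off and lift clear.

apply_moves --increments '[{"grip": 255, "xyz": [14, 0, 0], "rotation": [0, 0, 0]}, {"grip": 255, "xyz": [14, 0, -10], "rotation": [0, 0, 0]}, {"grip": 255, "xyz": [14, 0, -50], "rotation": [0, 0, 0]}, {"grip": 255, "xyz": [14, 0, -100], "rotation": [0, 0, 0]}, {"grip": 255, "xyz": [14, 0, -150], "rotation": [0, 0, 0]}]'

```text
time: 12.75
ee_pos: [0.4809, 0.1866, 0.2136]
eef_rot: [0.958, -0.286, 0.0, 0.001]
ft_force: [1.1, 0.3, -0.3]
width: 0.0001
```

apply_moves --increments '[{"grip": 255, "xyz": [0, 0, -40], "rotation": [0, 0, 0]}, {"grip": 255, "xyz": [0, 50, -80], "rotation": [0, 0, 0]}, {"grip": 255, "xyz": [30, 100, -80], "rotation": [0, 0, 0]}, {"grip": 255, "xyz": [60, 150, -80], "rotation": [0, 0, 0]}, {"grip": 255, "xyz": [90, 200, -80], "rotation": [0, 0, 0]}]'

```text
time: 13.38
ee_pos: [0.4459, -0.0308, 0.2947]
eef_rot: [0.958, -0.285, 0.001, 0.001]
ft_force: [1.3, -0.4, -0.1]
width: 0.0003
```

apply_moves --increments '[{"grip": 255, "xyz": [25, 50, 0], "rotation": [0, 0, 0]}, {"grip": 255, "xyz": [50, 100, 0], "rotation": [0, 0, 0]}, {"grip": 255, "xyz": [75, 150, 0], "rotation": [0, 0, 0]}, {"grip": 255, "xyz": [75, 150, 0], "rotation": [0, 0, 0]}, {"grip": 255, "xyz": [75, 150, 0], "rotation": [0, 0, 0]}]'

```text
time: 14.0
ee_pos: [0.4269, -0.196, 0.2952]
eef_rot: [0.959, -0.285, 0.001, 0.0]
ft_force: [0.5, 1.0, 0.4]
width: 0.0007
```

Run:
```python
from tgt import *
rep()
c=cam("top"); P=cloud(c)
cv2.imwrite("pics/t12.png",c["img"])
L=toL(P,o,yaw).reshape(-1,3)
m=(abs(L[:,0])<.088)&(L[:,1]>.05)&(L[:,1]<.144)
def st(n,m,): print(n,m.sum(),np.median(L[m],0).round(4),np.percentile(L[m],[2,98],axis=0)[:,:2].round(4).tolist() if m.any() else "")
st("covertop",m&(L[:,2]>.0575)&(L[:,2]<.064))
st("cup rim",(abs(L[:,0])<.09)&(L[:,1]<.0)&(L[:,1]>-.15)&(L[:,2]>.119)&(L[:,2]<.128))
for yk in (-.045,.045): st("sidekey",(np.hypot(L[:,0]-yk,L[:,1]-.024)<.02)&(L[:,2]>.043))
st("drop",(np.hypot(L[:,0]-.003,L[:,1]-.189)<.035)&(L[:,2]>.05))
```

```text
t 14.0 W [ 0.4269 -0.196   0.2952] L mm [ 119.9 -252.2  295.2] F [0.49 1.   0.37] w 0.000691307104064556 q [ 0.83 -0.02 -0.48  1.73 -0.01  1.43 -0.23]
covertop 615 [-0.0399  0.0973  0.0601] [[-0.0745, 0.058], [-0.0044, 0.1351]]
cup rim 140 [ 0.0108 -0.0502  0.1227] [[-0.0219, -0.0871], [0.0475, -0.018]]
sidekey 125 [-0.0441  0.0243  0.0457] [[-0.0578, 0.0103], [-0.0304, 0.0373]]
sidekey 112 [0.0443 0.0236 0.0458] [[0.0321, 0.0104], [0.0583, 0.0369]]
drop 63 [0.003  0.1886 0.0619] [[-0.0049, 0.1812], [0.0109, 0.1963]]
```

View pics/t12.png

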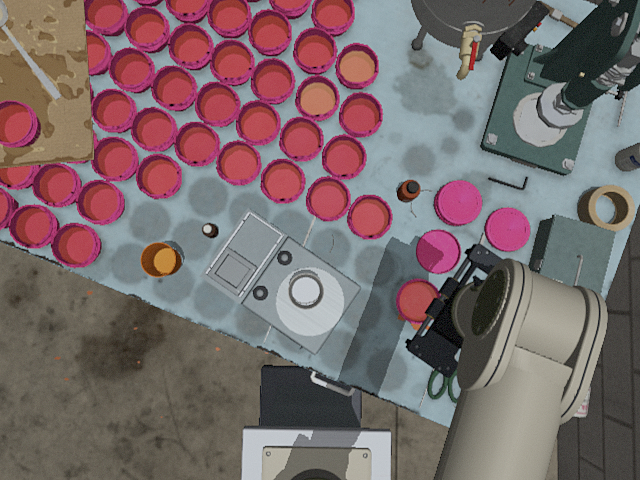

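The cover at (235,268) is back where it began, the cup at (305,288) hasn't moved, and the arm is clear. Handing in.

```bash
python3 -c "
from tgt import *
print(r.close_job()); rep()"
```

```text
the job is handed in; nothing more can be done
None
the job is handed in; nothing more can be done
```

The scale is tared, and I handed the job in at about 14 s of the 51 s allowed. No verdict was reported.

**What I did:** With the gripper closed, I put a fingertip in the dish and pushed the cover open to its stop, about 75 mm of travel and about 18 N. I pressed the tare key down to its stop and held it for about 1.9 s at 12–30 N. The fingertip reached about 19 mm above the table, which matches the key's full travel. Then I let it up and pushed the cover shut to its stop at about 13 N.

**Last checks (overhead camera):**

| Item | Result |
|---|---|
| Cover | Centre at scale x ≈ -40 mm, fully shut |
| Steel cup | Rim extents within 1 mm of the start |
| Side keys | Housings where they were; key travel was not measured, but the gripper stayed clear of them |
| Drop bottle | Where it was |
| Dye bottle, tub lid, tub and orange cup | Look unmoved in the picture, though the arm partly hid the tub; not measured |
| Arm | Clear of everything, no contact force |

**What disagreed or was weak:**
- **Scale position:** the stop positions and the wrist camera both put the scale about 2.4 mm further towards -x than my overhead-camera fit. That was well within the clearances, so it had no effect.
- **Tare key after release:** I saw it up in the wrist picture, but the fingers partly blocked the depth reading of it. Only the lower part of that reading, about 24 mm, fits the key being up.

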